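Lever-lid reject bin on the radio repair bench

ROBOT

A 6-joint arm with a two-finger parallel gripper is mounted at the origin on the work surface. World frame = base frame: x ahead of the robot, y to its left, z up, the work surface at z = 0. Lengths are in m, angles in degrees, forces in N, time in s.
With the tool pointing down it reaches from about 0.325 to 0.85 m from the base axis. Payload 15.5 kg.
Tool frame: the origin (TCP) lies at the very end of the fingers, on their centre line; the grasp point (between the pads) lies r.pinch_z behind it (r.pinch_z is the distance from the TCP to the grasp point, in m); z points along the fingers, y is the direction in which the jaws open and shut (so a half turn about z gives the same grasp; the last joint's range is limited). The gripper opens to 91 mm and grips with 3 to 60 N. Pads are 32 mm wide; open, the fingers measure 118 mm over their backs; the gripper's body (76 mm by 178 mm) begins 60 mm behind the grasp point.
Start: joints at [-5.472, 28.281, 77.091, -0, 74.628, -5.472], TCP at [0.625, 0, 0.214] pointing down, gripper open.
Joint ranges: [-166.48, 166.48], [-47.26, 123.95], [12.59, 153.08], [-70.14, 250.14], [6.76, 159.57], [-176.63, 176.63]. Speed limits (degrees/s): [108.29, 108.29, 147.25, 172.46, 172.46, 172.46].

INTERFACE

Orientations are given as a 3x3 rotation matrix whose columns are the frame's x, y, z axes.
In Python, from rig import r gives the robot as it stands.
- The arm moves only by the tool drive_tool, never from a script. Its argument "steps" is a list of rows, each an object of numbers: "rx", "ry", "rz": the turn, a rotation vector about the tool's x, y, z in rad; "tx", "ty", "tz": the shift along the tool's x, y, z in m; "jaw": the closure, from -1 (fully open) to 1 (shut). In form: [{"rx": .., "ry": .., "rz": .., "tx": .., "ty": .., "tz": .., "jaw": ..}, ...]. A call has 1 to 12 rows; each row is the pose to reach, as a shift and turn from the pose measured when the call began, along the tool's axes at that moment; what a row does not reach only later rows make up. A row lasts 1/12 s, in which the tool goes at most 41.7 mm and 7.16 degrees, less where a joint would pass 70% of its speed; a pose out of reach is approached as far as the arm can. A call with a gripper value outside its range is refused whole. The fingers move at their own pace and stop on an object; "grip_force" is the grip in N (left out, the last holds). Time passes only in rows, so rows that repeat a pose let the fingers close. It gives the time, the measured TCP pose, the force and the opening at its end, in the units of the state.
- r.read_state(): the state, without advancing time (a new reading comes with each control period).
- r.get_image(name): name is "scene" or "side" or "wrist"; returns the picture (400x640x3 uint8, red, green, blue); there is no depth.
- r.camera_params(name): a dict with "mtx" (3x3 intrinsics, pixels), "dist" ([k1, k2, p1, p2, k3] as OpenCV has them; the pictures are not rectified), "view" (4x4, takes a point from world to camera coordinates); the wrist camera has in their place "tool_from_camera" (4x4, takes a point from camera to tool coordinates, whose origin is the TCP and whose axes are the flange's). Camera axes: x right, y down, z forward; pixel columns grow to the right and rows downward; lengths in m; the calibration is good to about 2 mm. A picture is of the moment at which its call begins: read the wrist's pose just before it. camera_params takes no time and is no camera call.
- r.close_job(): hands the job in, once; it reports no verdict.
Trained networks look in the newest picture that a camera, given by its name, has taken for a name from the list of things; names that differ only in an ending like _2 or _b are one class to them, and where a whole thing is asked for, a point or a joint stands for the part that bears it (a point fixed in the world has none). Each returns a list of dicts, best first, with "confidence" (0 to 1); they miss things now and then, are a little off and sometimes report something else, mostly with a low value. They report only what shows in the picture. A call takes as long as a camera call.
- r.spot_in(camera, target): "position" ([x, y, z] in m, in the coordinates of the camera as it stood for that picture, good to about 4 mm: the middle of the surface that is visible of it).
The state is a dict: "time": time; "joint_pos": joint angles; "joint_vel": joint speeds; "joint_torque": joint torques, N m; "ee_pos": TCP position; "orientation": TCP orientation; "ft_force": force on the tool from outside, world axes, zero at the start; "moment": the same for the moment, N m; "opening": opening from 0.0 (shut) to 1.0 (fully open).
Only numpy, scipy, OpenCV 4.12 (cv2) and the standard library are available. Lean on these libraries where they do the work, as an engineer would, in place of code of your own. Each camera call takes 0.05 s, during which the arm holds its last target. There are 200 camera calls.

TASK

Drop the dud capacitor into the reject bin: press the bin's yellow lever pad all the way down with your fingertips so the lid swings up, and keep it down until the capacitor has rolled off the chute into the bin. Then let the pad come back up slowly under your fingers so that the lid is eased shut and never slams, and move clear. Do not touch the lid or the capacitor yourself, and leave the other things on the bench where they are.

Things in the scene. Friction and masses are not known exactly. Their poses are not given: they have to be found in the camera images.
- reject_bin: Fixed grey metal bin. Origin on the bench below the lever pad, z up. In its frame the box spans x +85 to +245, y -75 to +75 mm, 140 mm high, walls and floor 4 mm. A steel chute 80 mm wide (x centre +132) slopes down 15 degrees from y +192, z 122 mm to an opening in the box's +y wall at z 90 mm. The lever arm runs along the -y wall. Nothing stands above or within 80 mm of the pad's centre but the box.
- lever_pad (a point): Centre of the upper face of the yellow lever pad (50 mm along the bin's x, 60 mm along its y, 8 mm thick), 85 mm in front of (-x of) the box. 99 mm above the bench at rest, about 49 mm fully down; it moves almost straight down (under 5 mm sideways), tipping from 10 degrees up at its front to 10 degrees down.
- lever (a joint): Angle of the lever about its pivot, rad: 0 at rest (pad up), 0.36 at its stop (pad fully down, 50 mm lower; radius 139 mm). It is sprung: slow pressing takes about 4 to 9 N at the pad, fast pressing more, and the pad pushes back up when let go.
- lid_hinge (a joint): Angle of the lid about its hinge along the box's far top edge (bin x +245, z 142 mm), rad: 0 shut, 1.10 fully raised. Linked to the lever: lid angle = 3.06 x lever angle. Let go, it slams at several rad/s; eased, it should close well under 2 rad/s, i.e. the pad rising slower than about 50 mm/s.
- lid: The aluminium lid, 162 x 166 mm, 3 mm thick, at z 142 to 145 mm when shut; a flap 42 mm deep hangs from its +y edge and closes the chute's opening until the lid is about 0.45 rad open. Origin at the centre of its underside, 83 mm in front of the hinge. Not to be touched.
- capacitor: Dud capacitor: aluminium can with a blue sleeve, 32 mm diameter, 60 mm long, about 60 g, lying on the chute (axis along the bin's x) against the lid's side flap; origin at its centre, 115 mm above the bench at the start, under 50 mm once in the bin. It rolls in by itself within about a second when the lid is up. Not to be touched.
- solder_spool: White solder spool standing on its flange, 60 mm diameter, 40 mm high, on the bench on the bin's +y side in front of the chute. Origin at the centre of its underside. Bystander.
- transformer: Small dark transformer with a copper winding, 66 x 60 x 50 mm, on the bench on the pad's -y side. Origin at the centre of its underside. Bystander.
- screwdriver: Screwdriver with an orange handle, 170 mm long, lying on the bench on the bin's -y side, beside the box. Bystander.

How it is judged (in metres and radians):
On the way:
1. the pad is held fully down by the fingers with the lid raised (over 0.95 rad) until the capacitor lies in the bin (value of joint lid_hinge above 0.95 rad and distance between the grasp point and lever_pad below 0.08 m and x of capacitor in the frame of reject_bin between 0.09 and 0.24 m and y of capacitor in the frame of reject_bin between -0.07 and 0.07 m and z of capacitor in the frame of reject_bin below 0.065 m), for 0.2 s.
At the end, for the whole second after the job is handed in: The lid is shut (within 0.04 rad) and the lever back up (within 0.015 rad), the capacitor lies at rest inside the bin (centre less than 65 mm above the bench), and spool, transformer and screwdriver are within 20 mm of where they were (value of joint lid_hinge below 0.04 rad and value of joint lever below 0.015 rad and x of capacitor in the frame of reject_bin between 0.09 and 0.24 m and y of capacitor in the frame of reject_bin between -0.07 and 0.07 m and z of capacitor in the frame of reject_bin below 0.065 m and linear speed of capacitor below 0.03 m/s and distance of each of solder_spool, transformer, screwdriver from where it was at the start of the episode below 0.02 m); the robot touches nothing.
It fails at once if the lid slams: it falls faster than 2 rad/s (velocity of joint lid_hinge below -2 rad/s and value of joint lid_hinge below 0.9 rad).
It fails at once if the robot touches the lid (contact force between lid and the fingers above 0.5 N or contact force between lid and the arm above 0.5 N).
It fails at once if the robot touches the capacitor (contact force between capacitor and the fingers above 0.5 N or contact force between capacitor and the arm above 0.5 N).
It fails at once if a bystander is moved more than 20 mm (distance of any of solder_spool, transformer, screwdriver from where it was at the start of the episode above 0.02 m).
It also fails if it takes over 42 s, if anything falls off the work surface, if the arm or the gripper's body presses on something with over 40 N, if the wrist force passes 120 N, or if a joint passes its speed limit or range.

## Working session

There is one attempt and no reset: what is moved stays moved. The work goes in short steps, Python scripts to look and compute and a tool call to move; the robot and the scene stay as the last step left them, time stands still between calls to the robot, and variables do not carry over. Pictures are saved under pics/ and viewed, about 8 in all and at most 12, crops included, and the job is handed in when it is done.

Besides the shell and the picture viewer there is one more tool, called in YAML: its name, and indented under it one key for each argument. drive_tool: Moves the arm, as the interface text tells. Its arguments: {"type":"object","properties":{"steps":{"type":"array"},"grip_force":{"type":"number"}},"required":["steps"]}

```bash
mkdir -p pics; cat > h.py <<'E'
from rig import r
import numpy as np, cv2
def spots(cam,names):
    P=r.camera_params(cam)
    s=r.read_state()
    for n in names:
        for d in r.spot_in(cam,n)[:2]:
            p=np.append(d["position"],1)
            if cam=="wrist":
                q=(P["tool_from_camera"]@p)[:3]; w=np.array(s["orientation"])@q+s["ee_pos"]
            else: w=(np.linalg.inv(P["view"])@p)[:3]
            uv=cv2.projectPoints(np.array([d["position"]],float),np.zeros(3),np.zeros(3),np.array(P["mtx"]),np.array(P["dist"]))[0].ravel()
            print(cam,n,round(d["confidence"],2),w.round(4),uv.round())
E
python3 - <<'E'
from h import *
for c in ["scene","side"]:
    cv2.imwrite(f"pics/{c}1.png",r.get_image(c)[...,::-1])
    spots(c,["lever_pad","lid","capacitor","solder_spool","transformer","screwdriver","reject_bin"])
s=r.read_state();print(s,r.pinch_z)
E
```

```text
scene lid 0.9 [ 0.6634 -0.0663  0.1479] [260. 207.]
scene capacitor 0.68 [0.7118 0.0253 0.1223] [299. 246.]
scene capacitor 0.59 [ 0.6622 -0.0683  0.1451] [259. 207.]
scene solder_spool 0.93 [0.7    0.1721 0.0387] [374. 284.]
scene transformer 0.61 [0.5512 0.053  0.0976] [335. 195.]
scene transformer 0.56 [ 0.4105 -0.0335  0.0298] [315. 166.]
scene screwdriver 0.45 [ 0.5223 -0.2566  0.0195] [215. 181.]
scene reject_bin 0.69 [ 0.6967 -0.0341  0.1452] [270. 225.]
side lever_pad 0.84 [ 0.549  -0.0339  0.0849] [323. 237.]
side lid 0.71 [ 0.6429 -0.0727  0.1415] [371. 210.]
side solder_spool 0.74 [0.6747 0.1666 0.0371] [320. 203.]
side transformer 0.58 [ 0.3926 -0.0659  0.0414] [265. 287.]
side screwdriver 0.56 [ 0.4816 -0.1872  0.021 ] [337. 315.]
side reject_bin 0.56 [ 0.6101 -0.0928  0.115 ] [364. 230.]
{'time': 0.8, 'joint_pos': array([-5.47034206e+00,  2.82798269e+01,  7.70916201e+01,  5.68635940e-04,
        7.46267053e+01, -5.47191484e+00]), 'joint_vel': array([ 0.02898454, -0.037672  ,  0.10845312, -0.11509322,  0.06633943,
       -0.11150995]), 'joint_torque': array([ 4.48741994e-04, -8.78627229e+01, -3.82232451e+01,  7.04606669e-02,
        4.41497855e-02,  1.54576837e-04]), 'ee_pos': array([6.25007376e-01, 2.12094136e-05, 2.13928960e-01]), 'orientation': array([[-2.48192641e-05,  9.99999999e-01,  3.30141944e-05],
       [ 1.00000000e+00,  2.48190511e-05,  6.45158224e-06],
       [ 6.45076285e-06,  3.30143545e-05, -9.99999999e-01]]), 'ft_force': array([ 0.55056246,  0.6713579 , -0.10989122]), 'moment': array([-0.00389698,  0.06058232, -0.01051798]), 'opening': 1.0001866763138476} 0.0188
```

```bash
python3 -c "
import cv2,numpy as np
a=[cv2.imread(f'pics/{c}1.png') for c in('scene','side')]
cv2.imwrite('pics/both.png',cv2.resize(np.vstack(a),(480,600)))"
```

```text
(no output)
```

View pics/scene1.png

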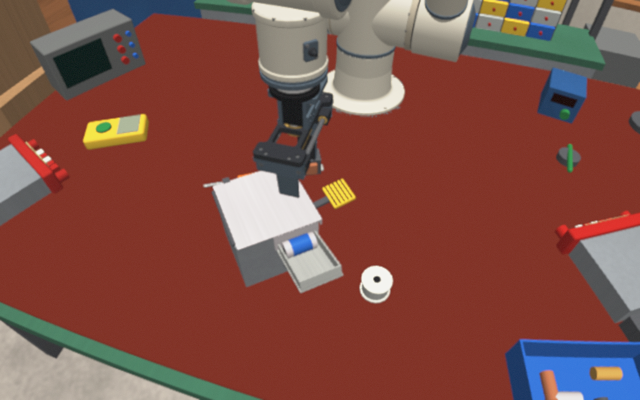

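View pics/side1.png

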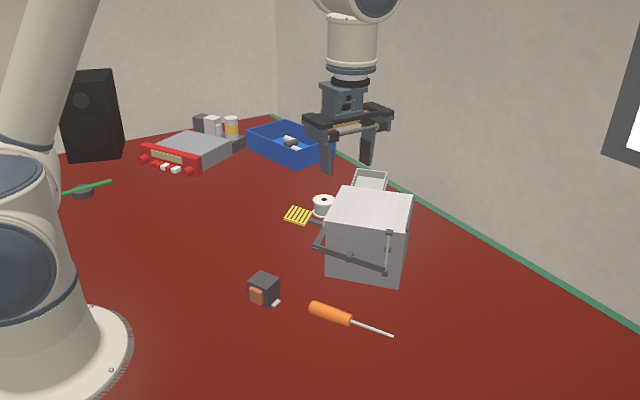

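The scene view shows the lid corners near (213,183), (320,220) and (235,248), the pad at (338,193) and the capacitor on the chute at (299,246). The "transformer" hit at (335,195) is really the pad. The side view shows the pad at (298,215), with the transformer and screwdriver on the near side, and it agrees. Next I'll fit the bin pose from pixels.

```bash
cat > fit.py <<'E'
from h import *
from scipy.optimize import least_squares
def proj(c,X):
    P=r.camera_params(c);V=np.array(P["view"])
    return cv2.projectPoints(np.asarray(X,float),cv2.Rodrigues(V[:3,:3])[0],V[:3,3].copy(),np.array(P["mtx"]),np.array(P["dist"]))[0][:,0]
def world(q,X):
    c,s=np.cos(q[2]),np.sin(q[2]);X=np.asarray(X,float)
    return np.c_[q[0]+c*X[:,0]-s*X[:,1],q[1]+s*X[:,0]+c*X[:,1],X[:,2]]
E
python3 - <<'E'
from fit import *
L=lambda a,b:[a,b*.081,.145]
sc=[[0,0,.099],L(.079,1),L(.245,1),L(.245,-1)]; su=[[338,193],[321,219],[237,247],[213,184]]
sd=[[0,0,.099],L(.079,-1),L(.079,1),L(.245,1),L(.245,-1)]; du=[[298,215],[325,222],[341,187],[413,194],[407,230]]
f=lambda q:np.r_[(proj("scene",world(q,sc))-su).ravel(),(proj("side",world(q,sd))-du).ravel()]
o=least_squares(f,[.551,.053,-.815],loss="soft_l1",f_scale=2)
print(o.x,np.degrees(o.x[2]));print(f(o.x).reshape(-1,2).round(1))
E
```

```text
[ 0.53988518  0.05667871 -0.84304248] -48.302776223345546
[[ 0.5 -1.8]
 [ 0.7 -1.8]
 [-1.8  2.2]
 [-2.5  3.2]
 [-0.8 -0.8]
 [-2.3 -2.2]
 [-0.2 -2.2]
 [ 0.8  0.8]
 [-0.5  2.7]]
```

drive_tool:
  steps:
    - {"tx": 0.01,"ty": -0.014,"rz": -0.12,"jaw": 1}
    - {"tx": 0.02,"ty": -0.028,"rz": -0.24,"jaw": 1}
    - {"tx": 0.03,"ty": -0.042,"rz": -0.36,"jaw": 1}
    - {"tx": 0.04,"ty": -0.056,"rz": -0.48,"jaw": 1}
    - {"tx": 0.048,"ty": -0.07,"rz": -0.6,"jaw": 1}
    - {"tx": 0.056,"ty": -0.083,"rz": -0.72,"jaw": 1}
    - {"tx": 0.056,"ty": -0.083,"rz": -0.728,"jaw": 1}
    - {"tx": 0.056,"ty": -0.083,"rz": -0.728,"jaw": 1}
    - {"tx": 0.056,"ty": -0.083,"rz": -0.728,"jaw": 1}
    - {"tx": 0.056,"ty": -0.083,"rz": -0.728,"jaw": 1}

```text
validation failed for argument at $.st...
```

```bash
python3 - <<'E'
from fit import *
s=r.read_state();im=r.get_image("wrist")
P=r.camera_params("wrist");T=np.array(P["tool_from_camera"]);R=np.array(s["orientation"])
print(s["ee_pos"],R.round(3),s["opening"],s["time"])
W=np.eye(4);W[:3,:3]=R;W[:3,3]=s["ee_pos"];V=np.linalg.inv(W@T)
q=[.540,.0567,-.843]
X=world(q,[[0,0,.099],[-.025,-.03,.103],[-.025,.03,.103],[.025,.03,.095],[.025,-.03,.095],[.079,-.081,.145],[.079,.081,.145]])
uv=cv2.projectPoints(X,cv2.Rodrigues(V[:3,:3])[0],V[:3,3],np.array(P["mtx"]),np.array(P["dist"]))[0][:,0];print(uv.round())
spots("wrist",["lever_pad","lid","transformer"])
b=im[...,::-1].copy()
for u in uv: cv2.circle(b,tuple(int(v) for v in u.clip(-999,999)),3,(255,0,255),-1)
cv2.imwrite("pics/w1.png",b)
E
```

```text
[6.25007376e-01 2.12094136e-05 2.13928960e-01] [[-0.  1.  0.]
 [ 1.  0.  0.]
 [ 0.  0. -1.]] 1.0001866763138476 0.8
[[219. 128.]
 [169. 130.]
 [221.  78.]
 [268. 127.]
 [217. 174.]
 [203. 281.]
 [363. 140.]]
wrist lever_pad 0.62 [0.5519 0.0446 0.0962] [236. 143.]
wrist lid 0.66 [ 0.6348 -0.0204  0.1449] [336. 237.]
wrist transformer 0.9 [ 0.4139 -0.0362  0.0424] [121. 216.]
```

View pics/w1.png

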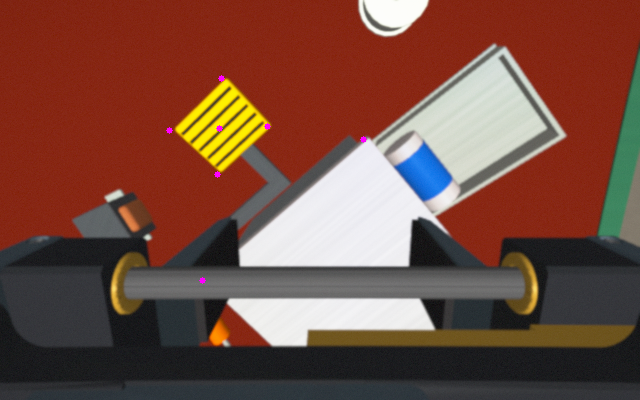

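The wrist view shows the pad centred near (223,125). The fit predicted (219,128), so the pad is at about (0.543, 0.058). The move was refused, so I'll resend it with every field filled in.

drive_tool:
  steps:
    - {"rx": 0,"ry": 0,"rz": -0.12,"tx": 0.01,"ty": -0.014,"tz": 0,"jaw": 1}
    - {"rx": 0,"ry": 0,"rz": -0.24,"tx": 0.02,"ty": -0.028,"tz": 0,"jaw": 1}
    - {"rx": 0,"ry": 0,"rz": -0.36,"tx": 0.03,"ty": -0.042,"tz": 0,"jaw": 1}
    - {"rx": 0,"ry": 0,"rz": -0.48,"tx": 0.04,"ty": -0.056,"tz": 0,"jaw": 1}
    - {"rx": 0,"ry": 0,"rz": -0.6,"tx": 0.05,"ty": -0.07,"tz": 0,"jaw": 1}
    - {"rx": 0,"ry": 0,"rz": -0.72,"tx": 0.058,"ty": -0.083,"tz": 0,"jaw": 1}
    - {"rx": 0,"ry": 0,"rz": -0.728,"tx": 0.058,"ty": -0.083,"tz": 0,"jaw": 1}
    - {"rx": 0,"ry": 0,"rz": -0.728,"tx": 0.058,"ty": -0.083,"tz": 0,"jaw": 1}
    - {"rx": 0,"ry": 0,"rz": -0.728,"tx": 0.058,"ty": -0.083,"tz": 0,"jaw": 1}
    - {"rx": 0,"ry": 0,"rz": -0.728,"tx": 0.058,"ty": -0.083,"tz": 0,"jaw": 1}

```text
time: 1.83
ee_pos: [0.5428, 0.0576, 0.2139]
orientation: [[-0.663, 0.748, 0.001], [0.748, 0.663, -0.0], [-0.0, 0.0, -1.0]]
ft_force: [0.1, 0.4, 0.6]
opening: 0.299
```

```bash
python3 - <<'E'
from fit import *
s=r.read_state();im=r.get_image("wrist")
P=r.camera_params("wrist");T=np.array(P["tool_from_camera"]);R=np.array(s["orientation"])
W=np.eye(4);W[:3,:3]=R;W[:3,3]=s["ee_pos"];V=np.linalg.inv(W@T)
q=[.543,.058,-.843]
X=world(q,[[0,0,.099],[-.025,-.03,.103],[-.025,.03,.103],[.025,.03,.095],[.025,-.03,.095],[.079,-.081,.145],[.079,.081,.145]])
uv=cv2.projectPoints(X,cv2.Rodrigues(V[:3,:3])[0],V[:3,3],np.array(P["mtx"]),np.array(P["dist"]))[0][:,0];print(uv.round())
spots("wrist",["lever_pad"])
b=im[...,::-1].copy()
for u in uv: cv2.circle(b,tuple(int(v) for v in u.clip(-999,999)),3,(255,0,255),-1)
cv2.imwrite("pics/w2.png",b)
E
```

```text
[[323. 195.]
 [287. 167.]
 [359. 167.]
 [357. 221.]
 [290. 221.]
 [221. 306.]
 [426. 306.]]
wrist lever_pad 0.9 [0.547  0.0481 0.0966] [319. 205.]
```

View pics/w2.png

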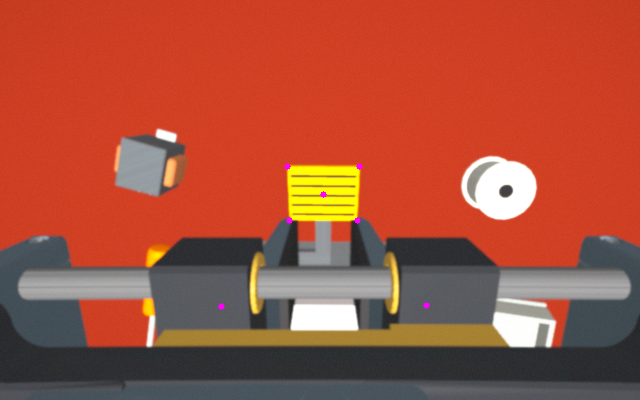

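The overlay matches the pad corners (287–359, 167–221), so the tool is centred over the pad. I'll descend to just above it.

drive_tool:
  steps:
    - {"rx": 0,"ry": 0,"rz": 0,"tx": 0,"ty": 0,"tz": 0.02,"jaw": 1}
    - {"rx": 0,"ry": 0,"rz": 0,"tx": 0,"ty": 0,"tz": 0.04,"jaw": 1}
    - {"rx": 0,"ry": 0,"rz": 0,"tx": 0,"ty": 0,"tz": 0.06,"jaw": 1}
    - {"rx": 0,"ry": 0,"rz": 0,"tx": 0,"ty": 0,"tz": 0.08,"jaw": 1}
    - {"rx": 0,"ry": 0,"rz": 0,"tx": 0,"ty": 0,"tz": 0.09,"jaw": 1}
    - {"rx": 0,"ry": 0,"rz": 0,"tx": 0,"ty": 0,"tz": 0.096,"jaw": 1}
    - {"rx": 0,"ry": 0,"rz": 0,"tx": 0,"ty": 0,"tz": 0.1,"jaw": 1}
    - {"rx": 0,"ry": 0,"rz": 0,"tx": 0,"ty": 0,"tz": 0.1,"jaw": 1}
    - {"rx": 0,"ry": 0,"rz": 0,"tx": 0,"ty": 0,"tz": 0.1,"jaw": 1}

```text
time: 2.68
ee_pos: [0.5431, 0.0576, 0.1144]
orientation: [[-0.664, 0.748, 0.001], [0.748, 0.664, -0.0], [-0.001, 0.001, -1.0]]
ft_force: [0.7, -0.1, -0.1]
opening: 0.004
```

drive_tool:
  steps:
    - {"rx": 0,"ry": 0,"rz": 0,"tx": 0,"ty": 0,"tz": 0.004,"jaw": 1}
    - {"rx": 0,"ry": 0,"rz": 0,"tx": 0,"ty": 0,"tz": 0.008,"jaw": 1}
    - {"rx": 0,"ry": 0,"rz": 0,"tx": 0,"ty": 0,"tz": 0.012,"jaw": 1}
    - {"rx": 0,"ry": 0,"rz": 0,"tx": 0,"ty": 0,"tz": 0.016,"jaw": 1}
    - {"rx": 0,"ry": 0,"rz": 0,"tx": 0,"ty": 0,"tz": 0.02,"jaw": 1}
    - {"rx": 0,"ry": 0,"rz": 0,"tx": 0,"ty": 0,"tz": 0.024,"jaw": 1}
    - {"rx": 0,"ry": 0,"rz": 0,"tx": 0,"ty": 0,"tz": 0.028,"jaw": 1}
    - {"rx": 0,"ry": 0,"rz": 0,"tx": 0,"ty": 0,"tz": 0.032,"jaw": 1}
    - {"rx": 0,"ry": 0,"rz": 0,"tx": 0,"ty": 0,"tz": 0.036,"jaw": 1}
    - {"rx": 0,"ry": 0,"rz": 0,"tx": 0,"ty": 0,"tz": 0.04,"jaw": 1}

```text
time: 3.52
ee_pos: [0.5427, 0.058, 0.0743]
orientation: [[-0.664, 0.748, 0.0], [0.748, 0.664, 0.001], [0.0, 0.001, -1.0]]
ft_force: [-3.8, 3.6, 8.3]
opening: 0.007
```

drive_tool:
  steps:
    - {"rx": 0,"ry": 0,"rz": 0,"tx": 0,"ty": 0,"tz": 0.004,"jaw": 1}
    - {"rx": 0,"ry": 0,"rz": 0,"tx": 0,"ty": 0,"tz": 0.008,"jaw": 1}
    - {"rx": 0,"ry": 0,"rz": 0,"tx": 0,"ty": 0,"tz": 0.012,"jaw": 1}
    - {"rx": 0,"ry": 0,"rz": 0,"tx": 0,"ty": 0,"tz": 0.016,"jaw": 1}
    - {"rx": 0,"ry": 0,"rz": 0,"tx": 0,"ty": 0,"tz": 0.019,"jaw": 1}
    - {"rx": 0,"ry": 0,"rz": 0,"tx": 0,"ty": 0,"tz": 0.021,"jaw": 1}
    - {"rx": 0,"ry": 0,"rz": 0,"tx": 0,"ty": 0,"tz": 0.021,"jaw": 1}
    - {"rx": 0,"ry": 0,"rz": 0,"tx": 0,"ty": 0,"tz": 0.021,"jaw": 1}

```text
time: 4.18
ee_pos: [0.5432, 0.0578, 0.0533]
orientation: [[-0.664, 0.748, 0.001], [0.748, 0.664, 0.0], [-0.001, 0.001, -1.0]]
ft_force: [-0.3, -3.0, 6.9]
opening: 0.006
```

Not yet at the stop. I'll feel for it in small steps.

drive_tool:
  steps:
    - {"rx": 0,"ry": 0,"rz": 0,"tx": 0,"ty": 0,"tz": 0.001,"jaw": 1}
    - {"rx": 0,"ry": 0,"rz": 0,"tx": 0,"ty": 0,"tz": 0.002,"jaw": 1}
    - {"rx": 0,"ry": 0,"rz": 0,"tx": 0,"ty": 0,"tz": 0.002,"jaw": 1}
    - {"rx": 0,"ry": 0,"rz": 0,"tx": 0,"ty": 0,"tz": 0.002,"jaw": 1}

```text
time: 4.52
ee_pos: [0.5435, 0.0576, 0.0517]
orientation: [[-0.664, 0.748, 0.002], [0.748, 0.664, -0.0], [-0.002, 0.002, -1.0]]
ft_force: [-3.3, -2.6, 13.2]
opening: 0.002
```

```bash
python3 - <<'E'
from h import *
a=r.get_image("scene")[150:320,180:420,::-1];spots("scene",["capacitor","lid"])
b=r.get_image("side")[130:300,250:490,::-1]
print(r.read_state()["ee_pos"],r.read_state()["ft_force"])
cv2.imwrite("pics/d1.png",cv2.resize(np.hstack([a,b]),(800,283)))
E
```

```text
scene capacitor 0.65 [ 0.6992 -0.0405  0.1315] [267. 230.]
scene capacitor 0.61 [ 0.5919 -0.0646  0.026 ] [278. 218.]
scene lid 0.73 [0.7012 0.1748 0.0397] [376. 284.]
scene lid 0.62 [ 0.6923 -0.0764  0.2359] [242. 184.]
[0.54346976 0.05755546 0.05174576] [-2.32045468 -2.94743896 12.90771232]
```

View pics/d1.png

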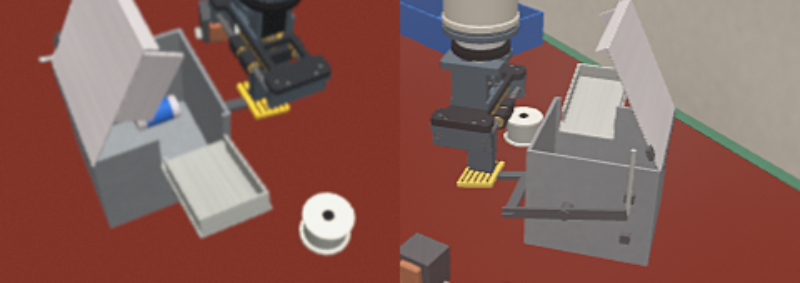

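The lid is up about 63° and the chute is empty, with the capacitor on the bin floor. The force has risen to 13 N, so the lever is at its stop. I'll hold it there for about a second and then ease up.

drive_tool:
  steps:
    - {"rx": 0,"ry": 0,"rz": 0,"tx": 0,"ty": 0,"tz": 0.001,"jaw": 1}
    - {"rx": 0,"ry": 0,"rz": 0,"tx": 0,"ty": 0,"tz": 0.001,"jaw": 1}
    - {"rx": 0,"ry": 0,"rz": 0,"tx": 0,"ty": 0,"tz": 0.001,"jaw": 1}
    - {"rx": 0,"ry": 0,"rz": 0,"tx": 0,"ty": 0,"tz": 0.001,"jaw": 1}
    - {"rx": 0,"ry": 0,"rz": 0,"tx": 0,"ty": 0,"tz": 0.001,"jaw": 1}
    - {"rx": 0,"ry": 0,"rz": 0,"tx": 0,"ty": 0,"tz": 0.001,"jaw": 1}
    - {"rx": 0,"ry": 0,"rz": 0,"tx": 0,"ty": 0,"tz": 0.001,"jaw": 1}
    - {"rx": 0,"ry": 0,"rz": 0,"tx": 0,"ty": 0,"tz": 0.001,"jaw": 1}
    - {"rx": 0,"ry": 0,"rz": 0,"tx": 0,"ty": 0,"tz": 0.001,"jaw": 1}
    - {"rx": 0,"ry": 0,"rz": 0,"tx": 0,"ty": 0,"tz": 0.001,"jaw": 1}
    - {"rx": 0,"ry": 0,"rz": 0,"tx": 0,"ty": 0,"tz": 0.001,"jaw": 1}
    - {"rx": 0,"ry": 0,"rz": 0,"tx": 0,"ty": 0,"tz": 0.001,"jaw": 1}

```text
time: 5.72
ee_pos: [0.5436, 0.0575, 0.0513]
orientation: [[-0.664, 0.748, 0.003], [0.748, 0.664, -0.0], [-0.002, 0.002, -1.0]]
ft_force: [-4.4, -0.4, 18.0]
opening: 0.006
```

drive_tool:
  steps:
    - {"rx": 0,"ry": 0,"rz": 0,"tx": 0,"ty": 0,"tz": -0.001,"jaw": 1}
    - {"rx": 0,"ry": 0,"rz": 0,"tx": 0,"ty": 0,"tz": -0.0025,"jaw": 1}
    - {"rx": 0,"ry": 0,"rz": 0,"tx": 0,"ty": 0,"tz": -0.004,"jaw": 1}
    - {"rx": 0,"ry": 0,"rz": 0,"tx": 0,"ty": 0,"tz": -0.0055,"jaw": 1}
    - {"rx": 0,"ry": 0,"rz": 0,"tx": 0,"ty": 0,"tz": -0.007,"jaw": 1}
    - {"rx": 0,"ry": 0,"rz": 0,"tx": 0,"ty": 0,"tz": -0.0085,"jaw": 1}
    - {"rx": 0,"ry": 0,"rz": 0,"tx": 0,"ty": 0,"tz": -0.01,"jaw": 1}
    - {"rx": 0,"ry": 0,"rz": 0,"tx": 0,"ty": 0,"tz": -0.0115,"jaw": 1}
    - {"rx": 0,"ry": 0,"rz": 0,"tx": 0,"ty": 0,"tz": -0.013,"jaw": 1}
    - {"rx": 0,"ry": 0,"rz": 0,"tx": 0,"ty": 0,"tz": -0.0145,"jaw": 1}
    - {"rx": 0,"ry": 0,"rz": 0,"tx": 0,"ty": 0,"tz": -0.016,"jaw": 1}
    - {"rx": 0,"ry": 0,"rz": 0,"tx": 0,"ty": 0,"tz": -0.0175,"jaw": 1}

```text
time: 6.72
ee_pos: [0.543, 0.0579, 0.0688]
orientation: [[-0.664, 0.748, 0.002], [0.748, 0.664, 0.0], [-0.001, 0.002, -1.0]]
ft_force: [-3.3, 3.4, 6.6]
opening: 0.002
```

drive_tool:
  steps:
    - {"rx": 0,"ry": 0,"rz": 0,"tx": 0,"ty": 0,"tz": -0.001,"jaw": 1}
    - {"rx": 0,"ry": 0,"rz": 0,"tx": 0,"ty": 0,"tz": -0.0025,"jaw": 1}
    - {"rx": 0,"ry": 0,"rz": 0,"tx": 0,"ty": 0,"tz": -0.004,"jaw": 1}
    - {"rx": 0,"ry": 0,"rz": 0,"tx": 0,"ty": 0,"tz": -0.0055,"jaw": 1}
    - {"rx": 0,"ry": 0,"rz": 0,"tx": 0,"ty": 0,"tz": -0.007,"jaw": 1}
    - {"rx": 0,"ry": 0,"rz": 0,"tx": 0,"ty": 0,"tz": -0.0085,"jaw": 1}
    - {"rx": 0,"ry": 0,"rz": 0,"tx": 0,"ty": 0,"tz": -0.01,"jaw": 1}
    - {"rx": 0,"ry": 0,"rz": 0,"tx": 0,"ty": 0,"tz": -0.0115,"jaw": 1}
    - {"rx": 0,"ry": 0,"rz": 0,"tx": 0,"ty": 0,"tz": -0.013,"jaw": 1}
    - {"rx": 0,"ry": 0,"rz": 0,"tx": 0,"ty": 0,"tz": -0.0145,"jaw": 1}
    - {"rx": 0,"ry": 0,"rz": 0,"tx": 0,"ty": 0,"tz": -0.016,"jaw": 1}
    - {"rx": 0,"ry": 0,"rz": 0,"tx": 0,"ty": 0,"tz": -0.0175,"jaw": 1}

```text
time: 7.72
ee_pos: [0.5435, 0.0575, 0.0865]
orientation: [[-0.664, 0.748, 0.003], [0.748, 0.664, -0.0], [-0.002, 0.002, -1.0]]
ft_force: [1.2, -4.7, 5.0]
opening: 0.004
```

drive_tool:
  steps:
    - {"rx": 0,"ry": 0,"rz": 0,"tx": 0,"ty": 0,"tz": -0.001,"jaw": 1}
    - {"rx": 0,"ry": 0,"rz": 0,"tx": 0,"ty": 0,"tz": -0.0025,"jaw": 1}
    - {"rx": 0,"ry": 0,"rz": 0,"tx": 0,"ty": 0,"tz": -0.004,"jaw": 1}
    - {"rx": 0,"ry": 0,"rz": 0,"tx": 0,"ty": 0,"tz": -0.0055,"jaw": 1}
    - {"rx": 0,"ry": 0,"rz": 0,"tx": 0,"ty": 0,"tz": -0.007,"jaw": 1}
    - {"rx": 0,"ry": 0,"rz": 0,"tx": 0,"ty": 0,"tz": -0.0085,"jaw": 1}
    - {"rx": 0,"ry": 0,"rz": 0,"tx": 0,"ty": 0,"tz": -0.01,"jaw": 1}
    - {"rx": 0,"ry": 0,"rz": 0,"tx": 0,"ty": 0,"tz": -0.0115,"jaw": 1}
    - {"rx": 0,"ry": 0,"rz": 0,"tx": 0,"ty": 0,"tz": -0.013,"jaw": 1}
    - {"rx": 0,"ry": 0,"rz": 0,"tx": 0,"ty": 0,"tz": -0.0145,"jaw": 1}
    - {"rx": 0,"ry": 0,"rz": 0,"tx": 0,"ty": 0,"tz": -0.016,"jaw": 1}
    - {"rx": 0,"ry": 0,"rz": 0,"tx": 0,"ty": 0,"tz": -0.0175,"jaw": 1}

```text
time: 8.72
ee_pos: [0.5426, 0.0578, 0.1038]
orientation: [[-0.664, 0.748, 0.001], [0.748, 0.664, -0.0], [-0.001, 0.001, -1.0]]
ft_force: [-0.5, 0.3, -0.5]
opening: 0.002
```

Contact is gone at z 0.104. I'll lift clear and check.

drive_tool:
  steps:
    - {"rx": 0,"ry": 0,"rz": 0,"tx": 0,"ty": 0,"tz": -0.003,"jaw": 1}
    - {"rx": 0,"ry": 0,"rz": 0,"tx": 0,"ty": 0,"tz": -0.008,"jaw": 1}
    - {"rx": 0,"ry": 0,"rz": 0,"tx": 0,"ty": 0,"tz": -0.02,"jaw": 1}
    - {"rx": 0,"ry": 0,"rz": 0,"tx": 0,"ty": 0,"tz": -0.04,"jaw": 1}
    - {"rx": 0,"ry": 0,"rz": 0,"tx": 0,"ty": 0,"tz": -0.06,"jaw": 1}
    - {"rx": 0,"ry": 0,"rz": 0,"tx": 0,"ty": 0,"tz": -0.08,"jaw": 1}
    - {"rx": 0,"ry": 0,"rz": 0,"tx": 0,"ty": 0,"tz": -0.1,"jaw": 1}
    - {"rx": 0,"ry": 0,"rz": 0,"tx": 0,"ty": 0,"tz": -0.11,"jaw": 1}
    - {"rx": 0,"ry": 0,"rz": 0,"tx": 0,"ty": 0,"tz": -0.11,"jaw": 1}
    - {"rx": 0,"ry": 0,"rz": 0,"tx": 0,"ty": 0,"tz": -0.11,"jaw": 1}

```text
time: 9.55
ee_pos: [0.5423, 0.0578, 0.2136]
orientation: [[-0.664, 0.748, 0.002], [0.748, 0.664, 0.0], [-0.001, 0.001, -1.0]]
ft_force: [-0.0, 0.1, -0.5]
opening: 0.006
```

```bash
python3 - <<'E'
from h import *
A=r.get_image("scene");spots("scene",["solder_spool"])
B=r.get_image("side");spots("side",["transformer","screwdriver","solder_spool"])
print(r.read_state()["ee_pos"],r.read_state()["ft_force"])
f=lambda i:i[150:320,180:420];g=lambda i:i[170:340,230:470]
o=lambda n:cv2.imread(f"pics/{n}1.png")
cv2.imwrite("pics/end.png",cv2.resize(np.vstack([np.hstack([f(A[...,::-1]),g(B[...,::-1])]),np.hstack([f(o("scene")),g(o("side"))])]),(800,566)))
E
```

```text
side transformer 0.66 [ 0.3927 -0.0648  0.0411] [264. 287.]
side screwdriver 0.94 [ 0.4811 -0.1866  0.019 ] [337. 315.]
side solder_spool 0.74 [0.6732 0.1702 0.0361] [319. 203.]
[0.54202628 0.05775909 0.21293784] [0.23666334 0.18855903 0.63038265]
```

View pics/end.png

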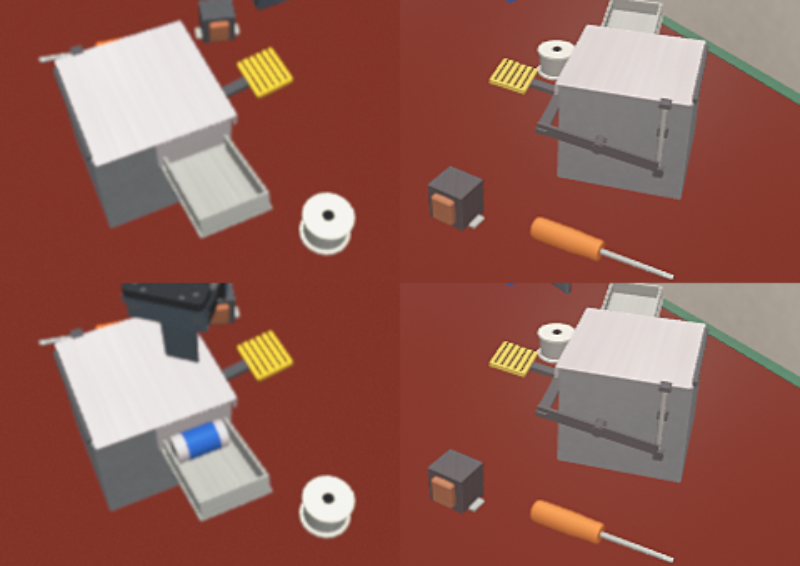

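The lid is shut, the pad is up, the chute is empty, and the bystanders match the starting picture.

```bash
python3 -c "
from rig import r
r.close_job()"
```

```text
the job is handed in; nothing more can be done
```

The dud capacitor is in the reject bin, the lid is shut, and I have handed the job in; it reports no verdict.

- **Press:** I pushed the pad down with closed fingertips until it hit its stop at about 18 N, which raised the lid by about 63° (judged by eye). The camera showed the capacitor on the bin floor, and I held the pad down for about 1 s more.
- **Release:** I let the pad up at about 18 mm/s, well under the 50 mm/s limit. The fingers carried force until near the top, so the lid was eased shut. I then lifted clear to 0.21 m.
- **Last checks:**
  - The final pictures show the lid shut, the pad up and the chute empty.
  - The transformer, screwdriver and spool measured within about 4 mm of where they started, which is within the measuring error.
  - The wrist force was about zero.
  - The clock was at about 10 s of the 42 s allowed.

**Failed or disagreed:**
- My first move call was refused because the rows lacked some fields. I resent it complete.
- One early network hit labelled the pad as the transformer, and I caught it in the picture.
- The last scene-camera spool search found nothing, so the spool check rests on the side camera and the picture.
- With the lid closed I could not see the capacitor again, so its place in the bin rests on the picture taken with the lid open.

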